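Clear the deburring plate and hang up the scraper

TASK

Take the scraper by its grip rib and sweep all four plastic chips off the deck into the catch trough with its blade, without touching the chips with the fingers. Then hang the scraper by its eye on the free slim peg, pushed right down flat on the sloped board with the blade downhill, and let go. Leave the other things on the bench where they are.

Things in the scene. Friction and masses are not known exactly. Their poses are not given: they have to be found in the camera images.
- scraper: Loose hand scraper, 0.2 kg, flat on the bench, underside all flat. A steel bar 30 wide, 6 thick runs along its x axis, with the eye at its +x end, a wooden grip rib on its middle and a wooden blade block across its -x end. Overall 100 wide, x from -72 to +95 mm. Origin: underside, below the rib's middle; z up.
- scraper_eye (a point): Centre of the eye's hole at the underside, 75 mm along +x from the scraper's origin. The eye is a 40x40x10 mm steel plate with a 17 mm round through hole, its axis along the scraper's z.
- scraper_grip (a point): Middle of the wooden grip rib, 30 mm above the scraper's origin. The rib is 50 long (x), 16 thick (y), its top 48 mm above the underside; pinch it across y. The bar's top beside it is 6 mm above the underside.
- scraper_edge (a point): Foot of the blade's front face (looks to -x), at its middle, at the underside, 60 mm along -x from the scraper's origin. The blade is 100 wide (y), 12 thick, 26 high; a wing 12 long reaches on to -x at each end of it.
- station: Aluminium deburring plate, fixed. Deck: x 0 to 220, 134 wide, 45 above the bench, a rail 10 high along each side, none at the far end. At its near edge (x = 0) it drops into an open catch trough: x -90 to 0, 134 wide, floor 5 above the bench, near wall 28 high, side walls 45. Sizes in mm. Origin: bench level, below the middle of the drop edge; z up.
- rest: Tool rest of grey steel, fixed, with the free slim peg. Its plywood board, 130 wide, 200 long, slopes up at 35 degrees from its low edge (x = -80, 32 mm above the bench) towards +x (top edge 147 above the bench). Origin: centre of its foot; z up.
- peg: Slim bare steel peg on the rest, 14 mm diameter, standing 41 mm square out of the sloped board, last 6 mm tapered to 7 mm diameter. Origin: peg axis at the board's surface. z: along the peg away from the board, 35 degrees off vertical; x: straight up the slope. 165 mm of board lie downhill of it, 35 mm uphill.
- peg_tip (a point): Tip of the slim peg on its axis, 41 mm from the board.
- rest_tape: A second, like tool rest, whose 36 mm stout peg carries a roll of clear tape 90 in diameter (fixed): not for the scraper. Origin: centre of its foot.
- dispenser: Bystander: grey tape dispenser, 150x60x104, 1.1 kg. Origin: centre of its underside.
- pad: Bystander: stack of cardboard, 120x140x24. Origin: centre of its underside.
- bin: Bystander: empty small blue parts bin, 100x150x55. Origin: centre of its underside.
- gauge: Bystander: black gauge case, 50x90x22. Origin: centre of its underside.
- chip0: Black plastic sprue chip, 16x10x8 mm, 10 g, loose on the deck. Origin: underside.
- chip1: Black plastic sprue chip, 14x14x8 mm, 10 g, loose on the deck. Origin: underside.
- chip2: Black plastic sprue chip, 18x8x8 (L-shaped, 8 mm nub) mm, 10 g, loose on the deck. Origin: underside.
- chip3: Black plastic sprue chip, 12x16x10 mm, 10 g, loose on the deck. Origin: underside.
There are look-alikes about, which are no part of the job. Leave any green look-alike of the scraper alone.

How it is judged (in metres and radians):
On the way, in this order (a step that is already met when the one before it is completed fails the run):
1. all four chips lie in the catch trough (x of chip0 in the frame of station between -0.092 and 0.002 m and y of chip0 in the frame of station between -0.068 and 0.068 m and z of each of chip0, chip1, chip2, chip3 in the frame of station below 0.036 m and x of chip1 in the frame of station between -0.092 and 0.002 m and y of chip1 in the frame of station between -0.068 and 0.068 m and x of chip2 in the frame of station between -0.092 and 0.002 m and y of chip2 in the frame of station between -0.068 and 0.068 m and x of chip3 in the frame of station between -0.092 and 0.002 m and y of chip3 in the frame of station between -0.068 and 0.068 m), for 0.2 s.
2. the scraper's eye is threaded on the slim peg down to the sloped board (z of scraper_eye in the frame of peg between -0.004 and 0.008 m and x of scraper_eye in the frame of peg between -0.005 and 0.005 m and y of scraper_eye in the frame of peg between -0.005 and 0.005 m and angle between the z axis of scraper and the z axis of peg, either way round below 0.15 rad and x of scraper in the frame of peg below -0.06 m), for 0.2 s.
At the end, for the whole second after the job is handed in: All four chips lie in the catch trough; the scraper's eye is round the slim peg (hole centre within 5 mm of the peg's axis) and within 8 mm of the sloped board, the scraper flat on the board within 0.15 rad, its rib at least 60 mm downhill of the peg, at rest (all of step 1 and all of step 2 and linear speed of scraper below 0.02 m/s); the robot touches nothing.
It fails at once if a finger touches a chip (contact force between the fingers and chip0 above 0.5 N or contact force between the fingers and chip1 above 0.5 N or contact force between the fingers and chip2 above 0.5 N or contact force between the fingers and chip3 above 0.5 N).
It fails at once if a bystander is shifted more than 30 mm (distance of any of dispenser, pad, bin, gauge from where it was at the start of the episode above 0.03 m).
It also fails if it takes over 67 s, if anything falls off the work surface, if the arm or the gripper's body presses on something with over 40 N, if the wrist force passes 120 N, or if a joint passes its speed limit or range.

ROBOT

A 7-joint arm with a two-finger parallel gripper is mounted at the origin on the work surface. World frame = base frame: x ahead of the robot, y to its left, z up, the work surface at z = 0. Lengths are in m, angles in degrees, forces in N, time in s.
With the tool pointing down it reaches from about 0.4 to 0.85 m from the base axis. Payload 4.4 kg.
Tool frame: the origin (TCP) lies at the very end of the fingers, on their centre line; the grasp point (between the pads) lies robot.pinch_z behind it (robot.pinch_z is the distance from the TCP to the grasp point, in m); z points along the fingers, y is the line along which they close (so a half turn about z gives the same grasp; the last joint's range is limited). The gripper opens to 94 mm and grips with 3 to 60 N. Pads are 16 mm wide; open, the fingers measure 119 mm over their backs; the gripper's body (75 mm by 177 mm) begins 78 mm behind the grasp point.
Start: joints at [-73.155, 36.005, 2.206, 86.941, -1.547, 57.084, -1.146], TCP at [0.229, 0.608, 0.205] pointing down, gripper open.
Joint ranges: [-175.42, 175.42], [-21.48, 121.26], [-71.46, 75.88], [10.55, 141.38], [-63.04, 243.04], [13.31, 113.54], [-168.57, 168.57]. Speed limits (degrees/s): [147.25, 147.25, 180, 180, 180, 180, 180].

INTERFACE

Orientations are given as [roll, pitch, yaw] about the fixed x, y, z axes, in that order (R = Rz(yaw) Ry(pitch) Rx(roll)).
In Python, from plant import robot, get_image, nets gives the robot as it stands. Calls block until the motion is done:
- robot.movep(position, orientation): joint-space move of the TCP to a pose.
- robot.move_straight(position, orientation=None, speed=0.15, max_force=None): straight line of the TCP; orientation=None keeps the orientation; speed is the mean speed in m/s. With max_force (N) it stops when the force on the tool has changed by that much, and returns True; else False.
- robot.move_j(angles): joint-space move.
- robot.grip(opening, newtons=None): finger opening in m; newtons is the grip in N (None keeps the last); returns when the fingers have stopped.
- robot.hold(seconds).
- robot.inverse_kinematics(position, orientation): joint angles nearest the present ones, or None.
- robot.get_state(): the state.
- get_image(name): name is "scene" or "top"; returns a dict with "frame" (420x560x3 uint8, red, green, blue), "range_z" (420x560 float32, m along the optical axis (not along the pixel's ray), 0 where there is no reading), "intrinsics" (3x3 intrinsics, pixels), "k1" (the pictures are not rectified: a ray, as slopes to the right and down, at radius r is drawn at 1 + k1 r^2 times it, then the intrinsics apply), "camera_from_world" (4x4, takes a point from world to camera coordinates). Camera axes: x right, y down, z forward; pixel columns grow to the right and rows downward; lengths in m; the calibration is good to about 2 mm. A picture is of the moment at which its call begins.
A pose or a line that the arm cannot do raises robot.MotionError and nothing moves.
- robot.sign_off(): hands the job in; it is judged then, once.
Trained networks look in a picture, given as the dict that the camera call returned (one of the last four; its "shot" number tells which), for a name from the list of things; names that differ only in an ending like _2 or _b are one class to them, and where a whole thing is asked for, a point or a joint stands for the part that bears it (a point fixed in the world has none). Each returns a list of dicts, best first, with "score" (0 to 1); they miss things now and then, are a little off and sometimes report something else, mostly with a low value. They report only what shows in the picture. A call takes as long as a camera call. They do not tell look-alikes from the thing itself.
- nets.silhouettes(picture, thing): "mask" (420x560 bool, what is visible of it) and "rect" ([left, top, right, bottom] in pixels, round what is visible of it).
- nets.tip_of(picture, thing): "at" ([column, row] in pixels: a listed point, or the origin of a listed thing).
The state is a dict: "t": time; "qpos": joint angles; "dq": joint speeds; "effort": joint torques, N m; "tool_pos": TCP position; "orientation": TCP orientation; "contact_force": force on the tool from outside, world axes, zero at the start; "moment": the same for the moment, N m; "gripper_width": finger opening in m; "finger_force": force on a finger pad.
Only numpy, scipy, OpenCV 4.12 (cv2) and the standard library are available. Lean on these libraries where they do the work, as an engineer would, in place of code of your own. Each camera call takes 0.05 s, during which the arm holds its last target. There are 200 camera calls.

## Working session

There is one attempt and no reset: what is moved stays moved. The work goes in short steps, each a Python script; the robot and the scene stay as the last script left them, time stands still between calls to the robot, and variables do not carry over. Pictures are saved under pics/ and viewed, at most 10 in all, crops included, and the job is handed in when it is done.

```bash
ls; mkdir -p pics
python3 - <<'E'
from plant import robot, get_image, nets
import cv2, numpy as np
print(robot.pinch_z, robot.get_state()["t"])
for n in ("scene","top"):
    p=get_image(n); cv2.imwrite(f"pics/{n}0.png",cv2.resize(p["frame"][:,:,::-1],(800,600)))
    print(n,p["intrinsics"].tolist(),p["k1"],np.round(p["camera_from_world"],3).tolist())
    for t in ["scraper","scraper_eye","scraper_grip","scraper_edge","station","rest","peg","peg_tip","rest_tape","chip0","chip1","chip2","chip3"]:
        print(t,[(np.round(d["at"]).tolist(),round(d["score"],2)) for d in nets.tip_of(p,t)])
print(robot.get_state()["t"])
E
```

```text
pics
0.0188 0.0
scene [[542.0252711635364, 0.0, 274.9288282580274], [0.0, 542.0252711635364, 209.43737066999773], [0.0, 0.0, 1.0]] -0.16176039244787324 [[0.752, 0.659, 0.02, -0.371], [0.398, -0.43, -0.81, -0.126], [-0.525, 0.617, -0.586, 1.663], [0.0, 0.0, 0.0, 1.0]]
scraper [([90.0, 269.0], 0.93), ([143.0, 309.0], 0.57)]
scraper_eye [([80.0, 289.0], 0.96), ([157.0, 327.0], 0.65)]
scraper_grip [([144.0, 298.0], 0.79), ([88.0, 254.0], 0.62)]
scraper_edge [([135.0, 297.0], 0.92), ([101.0, 251.0], 0.58)]
station [([212.0, 251.0], 0.81)]
rest [([368.0, 197.0], 0.57)]
peg [([358.0, 164.0], 0.58)]
peg_tip [([365.0, 151.0], 0.45)]
rest_tape [([313.0, 232.0], 0.95), ([143.0, 299.0], 0.31)]
chip0 [([224.0, 257.0], 0.42), ([369.0, 150.0], 0.42), ([236.0, 246.0], 0.41), ([229.0, 256.0], 0.4), ([242.0, 250.0], 0.38)]
chip1 [([224.0, 257.0], 0.42), ([369.0, 150.0], 0.42), ([236.0, 246.0], 0.41), ([229.0, 256.0], 0.4), ([242.0, 250.0], 0.38)]
chip2 [([224.0, 257.0], 0.42), ([369.0, 150.0], 0.42), ([236.0, 246.0], 0.41), ([229.0, 256.0], 0.4), ([242.0, 250.0], 0.38)]
chip3 [([224.0, 257.0], 0.42), 
[... 586 characters left out ...]
6.0], 0.64)]
scraper_edge [([397.0, 331.0], 0.86), ([405.0, 262.0], 0.83), ([321.0, 214.0], 0.18)]
station [([325.0, 251.0], 0.86), ([210.0, 147.0], 0.74)]
rest [([159.0, 198.0], 0.96), ([158.0, 307.0], 0.54)]
peg [([159.0, 194.0], 0.45)]
peg_tip []
rest_tape [([242.0, 210.0], 0.83)]
chip0 [([331.0, 216.0], 0.59), ([318.0, 216.0], 0.59), ([334.0, 229.0], 0.56), ([317.0, 230.0], 0.42)]
chip1 [([331.0, 216.0], 0.59), ([318.0, 216.0], 0.59), ([334.0, 229.0], 0.56), ([317.0, 230.0], 0.42)]
chip2 [([331.0, 216.0], 0.59), ([318.0, 216.0], 0.59), ([334.0, 229.0], 0.56), ([317.0, 230.0], 0.42)]
chip3 [([331.0, 216.0], 0.59), ([318.0, 216.0], 0.59), ([334.0, 229.0], 0.56), ([317.0, 230.0], 0.42)]
1.4
```

View pics/scene0.png

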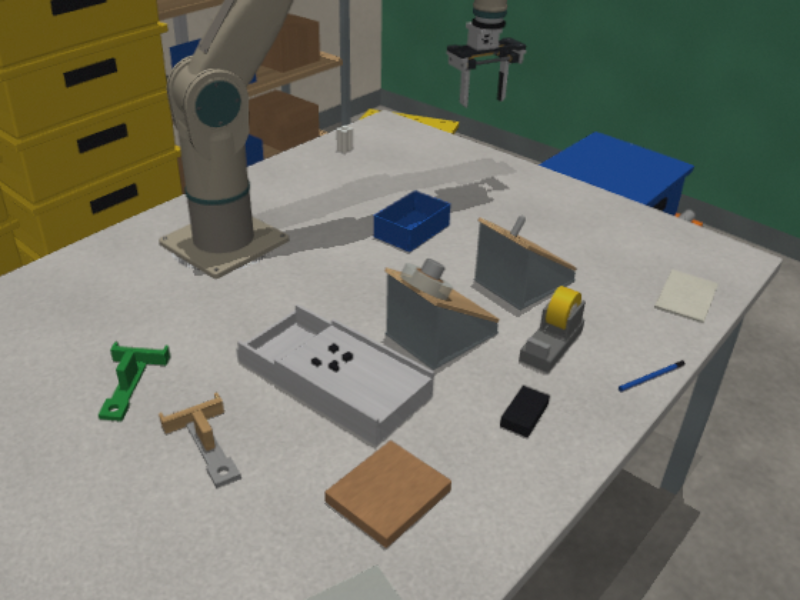

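View pics/top0.png

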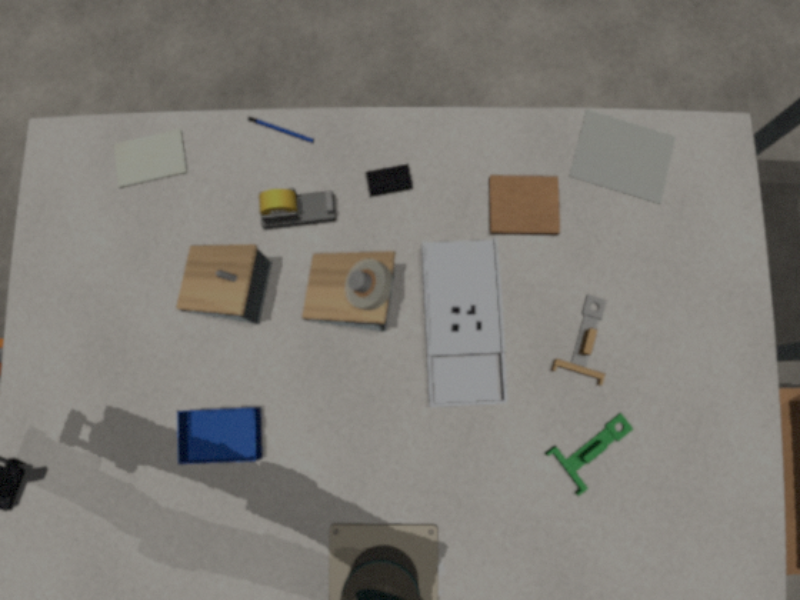

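Top view (native px): there are two candidates for the scraper, the wood and steel one at (411,241) and a green look-alike at (412,316), so I take the wood and steel one. Of the rests, the slim bare peg is at about (159,194). The stout peg with the tape, at (250,200), isn't wanted. The trough is on the robot side of the deck, and the chips are at about (325,222). Next I fit the poses from depth.

```bash
cat > h.py <<'E'
import numpy as np, cv2
from scipy.optimize import least_squares
from plant import robot, get_image, nets
def cloud(p):
    K=p["intrinsics"]; D=np.array([p["k1"],0,0,0,0.])
    v,u=np.mgrid[:420,:560]
    uv=np.stack([u,v],-1).reshape(-1,1,2).astype(float)
    n=cv2.undistortPoints(uv,K,D).reshape(-1,2)
    z=p["range_z"].reshape(-1).astype(float)
    P=np.c_[n*z[:,None],z]; T=np.linalg.inv(p["camera_from_world"])
    W=P@T[:3,:3].T+T[:3,3]; W[z==0]=np.nan
    return W.reshape(420,560,3)
def project(p,X):
    C=p["camera_from_world"]; r,_=cv2.Rodrigues(C[:3,:3])
    return cv2.projectPoints(np.atleast_2d(X).astype(float),r,C[:3,3].copy(),p["intrinsics"],np.array([p["k1"],0,0,0,0.]))[0][:,0]
def sdf(P,boxes):
    out=[]
    for b in boxes:
        lo,hi=np.array(b[0::2]),np.array(b[1::2]); q=np.abs(P-(lo+hi)/2)-(hi-lo)/2
        out.append(np.linalg.norm(np.maximum(q,0),axis=1)+np.minimum(q.max(1),0))
    return np.min(out,0)
def fit(P,boxes,x0,zfree=True):
    def f(q):
        c,s=np.cos(q[2]),np.sin(q[2]); d=P-[q[0],q[1],q[3] if zfree else 0]
        return sdf(np.c_[c*d[:,0]+s*d[:,1],-s*d[:,0]+c*d[:,1],d[:,2]],boxes)*1e3
    r=least_squares(f,x0,loss="soft_l1",f_scale=1.5,x_scale=[.01,.01,.05,.01],diff_step=1e-4)
    return r.x,np.median(np.abs(f(r.x)))
m=lambda L:[tuple(np.array(b)/1e3) for b in L]
SCR=m([(-60,60,-15,15,0,6),(55,95,-20,20,0,10),(-25,25,-8,8,0,48),(-60,-48,-50,50,0,26),(-72,-60,-50,-45,0,26),(-72,-60,45,50,0,26)])
STA=m([(0,220,-67,67,0,45),(-90,0,-67,67,0,5),(-90,220,-70,-67,0,45),(-90,220,67,70,0,45),(0,220,-70,-67,0,55),(0,220,67,70,0,55),(-93,-90,-70,70,0,28)])
E
python3 - <<'E'
from h import *
pt,ps=get_image("top"),get_image("scene"); Ct,Cs=cloud(pt),cloud(ps)
np.savez("pics/c.npz",t=Ct,s=Cs)
def near(C,c,r,z0=.004): 
    P=C.reshape(-1,3); return P[(np.hypot(P[:,0]-c[0],P[:,1]-c[1])<r)&(P[:,2]>z0)&(P[:,2]<.3)]
def at(u,v): return np.nanmedian(Ct[v-1:v+2,u-1:u+2].reshape(-1,3),0)
print("bench z",np.nanmedian(Ct[250:280,380:395,2]),np.nanmedian(Cs[350:370,100:130,2]))
g=at(411,241);print("grip",g, "eye",at(416,213),"blade",at(405,262))
for n,C in (("t",Ct),("s",Cs),):
    P=near(C,g[:2],.11)
    print(n,len(P),fit(P,SCR,[g[0],g[1],-.25,0]))
c=at(325,247); print("dropedge",c)
for n,C in (("t",Ct),("s",Cs)):
    P=near(C,c[:2]+[.06,0],.2,.003); P=P[(abs(P[:,1]-c[1])<.09)&(P[:,0]>c[0]-.1)&(P[:,0]<c[0]+.235)]
    print(n,len(P),fit(P,STA,[c[0],c[1],0,0]))
for d in nets.tip_of(pt,"chip0"): u,v=np.round(d["at"]).astype(int); print("chip",at(u,v))
# board plane
c=at(150,200);print("board",c)
for n,C in (("t",Ct),("s",Cs)):
    P=near(C,c[:2],.15,.03)
    best=None;rng=np.random.default_rng(0)
    for _ in range(500):
        a=P[rng.choice(len(P),3,False)];k=np.cross(a[1]-a[0],a[2]-a[0]);L=np.linalg.norm(k)
        if L<1e-6: continue
        k/=L; k*=np.sign(k[2]) 
        if not .7<k[2]<.9: continue
        i=abs((P-a[0])@k)<.003
        if best is None or i.sum()>best.sum(): best=i
    Q=P[best]; o=Q.mean(0); k=np.linalg.svd(Q-o)[2][2]; k*=np.sign(k[2])
    print(n,len(Q),"o",o,"n",k,"tilt",np.degrees(np.arccos(k[2])),"az",np.degrees(np.arctan2(k[1],k[0])),Q.min(0),Q.max(0))
    h=(P-o)@k; R=P[(h>.006)&(h<.06)]; hh=h[(h>.006)&(h<.06)]
    print(len(R),hh.max(),"pegpts foot",np.median(R-hh[:,None]*k,0),"fan",np.round((R-hh[:,None]*k).std(0),4))
for n,C,bx in (("scene",ps,0),("top",pt,0)):
    im=C["frame"][:,:,::-1]
    a=im[225:345,60:180] if n=="scene" else im[200:290,370:460]
    b=im[130:250,310:430] if n=="scene" else im[160:240,115:195]
    cv2.imwrite(f"pics/crop_{n}.png",np.hstack([cv2.resize(a,(400,400),interpolation=2),cv2.resize(b,(400,400),interpolation=2)]))
E
```

```text
bench z 0.00018220783851785605 1.3888416321550245e-05
grip [ 0.43867139 -0.38868968  0.04785643] eye [ 5.22573168e-01 -4.20964415e-01  4.80864548e-04] blade [ 3.83938379e-01 -3.82732918e-01  2.38698629e-04]
t 973 (array([ 0.44573778, -0.3940662 , -0.33496995,  0.00066072]), np.float64(1.5239339305041337))
s 1227 (array([ 4.49684292e-01, -3.91539528e-01, -3.07351496e-01,  2.48512682e-04]), np.float64(1.0753098063026636))
dropedge [ 0.42399083 -0.15520077  0.04273732]
t 6053 (array([ 4.22518687e-01, -1.54421984e-01,  3.56841083e-02,  3.56713321e-04]), np.float64(1.4674175191950884))
s 6995 (array([ 4.26097057e-01, -1.57143149e-01,  4.09274667e-02,  1.14908516e-04]), np.float64(1.0361933526067957))
chip [ 0.50391801 -0.13597924  0.05420425]
chip [ 0.47712671 -0.18437243  0.05177849]
chip [ 0.47185358 -0.1409098   0.05226891]
chip [ 0.50531064 -0.15848012  0.04395945]
board [0.54465076 0.31190395 0.09585093]
t 1979 o [0.56006859 0.31200779 0.0937039 ] n [0.09892826 0.5655929  0.81872942] tilt 35.04219426617427 az 80.0787184413786 [0.48672041 0.2267466  0.03021331] [0.63696004 0.40863141 0.1493219 ]
70 0.04216885745372013 pegpts foot [0.55126234 0.2618519  0.12961817] fan [0.0039 0.0022 0.0015]
s 163 o [0.58768343 0.26947043 0.10371674] n [-0.20300852  0.59098648  0.78071923] tilt 38.673525019202955 az 108.9580006814722 [0.4870401  0.22404407 0.03014814] [0.64306009 0.383495   0.1463395 ]
444 0.059558904990506256 pegpts foot [0.55060977 0.24073835 0.11228006] fan [0.0337 0.0372 0.0258]
```

View pics/crop_top.png

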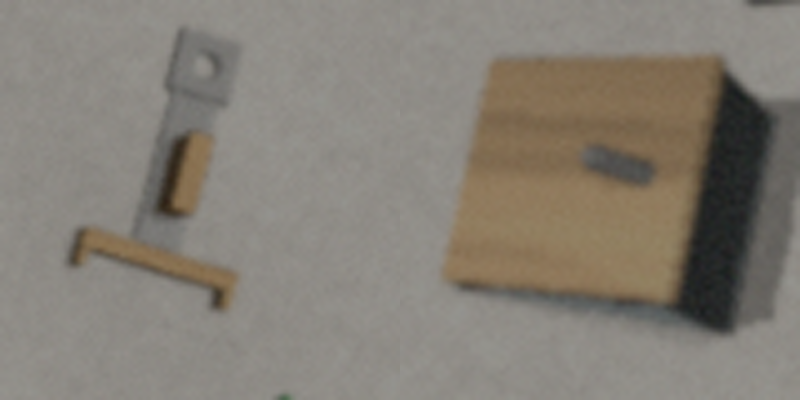

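The close crop shows the grey steel bar with a wooden rib and blade, eye hole at about native (416.6,214.8), so the choice is right. The bare slim peg is on the board at (159,194). I'll refine both with silhouette fits in the two cameras.

```bash
cat >> h.py <<'E'
from scipy.optimize import minimize
def render(p,parts,S=4):
    im=np.zeros((420*S,560*S),np.uint8)
    for X in parts:
        h=cv2.convexHull(((project(p,X)+.5)*S-.5).astype(np.float32))
        cv2.fillConvexPoly(im,np.round(h*16).astype(np.int32),255,shift=4)
    return cv2.resize(im,(560,420),interpolation=cv2.INTER_AREA)/255.
def corners(b): return np.array([[x,y,z] for x in b[:2] for y in b[2:4] for z in b[4:]])
def rz(a): c,s=np.cos(a),np.sin(a); return np.array([[c,-s,0],[s,c,0],[0,0,1.]])
def silfit(views,parts_of,x0,step):
    def cost(q): return sum(np.sum((render(p,parts_of(q))-M)**2*W) for p,M,W in views)
    n=len(x0); sim=np.vstack([x0]+[np.array(x0)+np.eye(n)[i]*step[i] for i in range(n)])
    r=minimize(cost,x0,method="Nelder-Mead",options=dict(initial_simplex=sim,xatol=1e-4,fatol=.5,maxiter=150))
    return np.round(r.x,4),round(r.fun,1)
E
cat > m.py <<'E'
from h import *
pt,ps=get_image("top"),get_image("scene")
def scr(q): return [corners(b)@rz(q[2]).T+[q[0],q[1],0] for b in SCR]
def pick(p,name,ref):
    L=nets.silhouettes(p,name); u=project(p,ref)[0]
    L=sorted(L,key=lambda d:np.hypot(*(np.argwhere(d["mask"])[:,::-1].mean(0)-u))); 
    for d in L[:2]: print(name,d["score"],np.round(d["rect"],0),d["mask"].sum())
    return L[0]["mask"].astype(float) if L else None
V=[(p,pick(p,"scraper",[.44,-.393,.02]),1) for p in (pt,ps)]
for v in (V[:1],V[1:],V): print("scr",silfit(v,scr,[.4477,-.3928,-.32],[.004,.004,.03]))
# peg
n=np.array([0.0989,0.5656,0.8187]); n/=np.linalg.norm(n); o=np.array([0.56007,0.31201,0.09370])
ex=np.array([0,0,1])-n[2]*n; ex/=np.linalg.norm(ex); ey=np.cross(n,ex); R=np.c_[ex,ey,n]
a=np.linspace(0,2*np.pi,24)
cyl=np.vstack([np.c_[r*np.cos(a),r*np.sin(a),0*a+z] for r,z in((7,0),(7,35),(3.5,41))])/1e3
f0=np.array([.5513,.2619,.1296])
peg=lambda q:[cyl@R.T+f0+ex*q[0]+ey*q[1]]
W=[]
for p in (pt,ps):
    hsv=cv2.cvtColor(p["frame"],cv2.COLOR_RGB2HSV); u,v=np.round(project(p,f0+.02*n)[0]).astype(int)
    M=pick(p,"peg",f0+.02*n); w=np.zeros((420,560)); w[v-14:v+15,u-14:u+15]=1
    print("S\n",hsv[v-12:v+13,u-12:u+13:1,1])
    g=((hsv[...,1]<55)).astype(float)*w
    W.append((p,g,w)); print(u,v,g.sum(), M.sum() if M is not None else None)
    if M is not None and M.sum()<400: W[-1]=(p,M,w)
for v in (W[:1],W[1:],W): q,c=silfit(v,peg,[0,0],[.004,.004]); print("peg",q,c,"foot",np.round(f0+ex*q[0]+ey*q[1],4))
print("ex",ex,"ey",ey)
E
python3 m.py
```

```text
scraper 0.85 [385. 207. 426. 268.] 922
scraper 0.85 [385. 292. 443. 347.] 851
scraper 0.97 [112. 274. 169. 343.] 1327
scraper 0.9 [ 67. 243. 120. 295.] 1174
scr (array([ 0.4461, -0.3952, -0.3093]), np.float64(52.3))
scr (array([ 0.4497, -0.3922, -0.3094]), np.float64(50.0))
scr (array([ 0.4481, -0.3929, -0.3108]), np.float64(224.7))
peg 0.74 [124. 286. 185. 326.] 2255
S
 [[ 94  91  91  92  89  94  94  99  97  89  95 101  93  94  95  93  92  93
   97  94  93  97  96  96  93]
 [100  96  91  89  93  93  97  94  91  98  93  93  95  93  96  92  95  96
   95  93  93  95  94  98  93]
 [ 92  94  96  96  95  89  95  92  98  96  92  94  95  95  98  90  93  96
   91  91  99  95  95  90  91]
 [ 99  96 101  96  98  96  96  99  98  91  98  95  96  97  93 101  92  94
   95  92  93  94  98  98  89]
 [ 94  99  90  95  95  95  93  95  92  93  94  93  93 103  96  99  98  99
   92  97  94 100  95  95  95]
 [100 100  95  95  97  93  97  95  97  95  98  98  91  96  93  95  99  93
   92  97 102  97  99  96  95]
 [ 93  98  97  98  94  93  97  93  94  94  94  94 100  98  93  95  95  94
   97  91  95  97 101 
[... 4160 characters left out ...]
]
 [ 19  19  23  19  19  23  19  26  68 103 105 105 104 102 103 105 105 100
   85  59  27  15  13  13  13]
 [ 23  19  23  23  23  23  15  19   8  48  88 105 105 106 105  93 104 105
  104  99  83  59  27  13  13]
 [ 19  23  19  19  23  19  15  19  23  19   0  50  89 105 106 102 103 105
  105 104 104  96  83  57  26]
 [ 19  23  23  19  23  23  23  19  19  23  15  18  10  66 104 103 105 105
  104 103 105 104 104  97  82]]
359 157 700.0 55.0
peg [-0.0052  0.0018] 16.0 foot [0.5538 0.2658 0.1266]
peg [-0.0048  0.0058] 21.5 foot [0.5577 0.2648 0.1268]
peg [-0.0087  0.0026] 39.6 foot [0.5551 0.2685 0.1246]
ex [-0.14102032 -0.80648225  0.57419478] ey [ 9.85054116e-01 -1.72245142e-01  1.38777878e-17]
```

```bash
cat >> h.py <<'E'
from scipy.spatial.transform import Rotation as Ro
PZ=robot.pinch_z; GZ=.030-PZ
def rpy(R): return Ro.from_matrix(R).as_euler("xyz",degrees=True).tolist()
def tool(o,R):  # scraper origin o, scraper frame R -> TCP position, orientation
    T=R@np.diag([1,-1,-1.]); return (np.array(o)+GZ*R[:,2]).tolist(), rpy(T)
S0=np.array([.4479,-.3937]); SY=-.3094
ST=np.array([.4243,-.1558]); STY=.038
F0=np.array([.5557,.2653,.1267])
N=np.array([0.0989,0.5656,0.8187]);N/=np.linalg.norm(N)
EX=np.array([0,0,1])-N[2]*N;EX/=np.linalg.norm(EX);RP=np.c_[EX,np.cross(N,EX),N]
def hang(h,f=F0): return tool(f-.075*EX+h*N,RP)
def deck(x,z): return tool([*(ST+rz(STY)[:2,:2]@[x,0]),z],rz(STY))
E
python3 - <<'E'
from h import *
for n,(p,o) in dict(grasp=tool([*S0,.002],rz(SY)),deck=deck(.185,.06),end=deck(.035,.046),hang=hang(0),hangup=hang(.07)).items():
    q=robot.inverse_kinematics(p,o); print(n,np.round(p,3),np.round(o,1),None if q is None else np.round(q,0))
robot.grip(.09)
p=robot.get_state()["tool_pos"]
robot.move_straight([p[0],p[1],.31],speed=.3)
p,o=tool([*S0,.002],rz(SY))
robot.movep([p[0],p[1],.28],o)
robot.move_straight([p[0],p[1],.09],speed=.3)
robot.move_straight(p,speed=.1,max_force=10)
print(p,robot.get_state()["tool_pos"])
robot.grip(.0,30); robot.grip(0,60)
s=robot.get_state();print(s["t"],s["gripper_width"],s["finger_force"],s["contact_force"],s["moment"],s["qpos"])
E
```

```text
grasp [ 0.448 -0.394  0.013] [180.    0.  -17.7] [ 27.  48.  20. 104. -28.  32. -44.]
deck [ 0.609 -0.149  0.071] [180.    0.    2.2] [-11.  49.  38.  98. -40.  47. -42.]
end [ 0.459 -0.154  0.057] [180.    0.    2.2] [  1.  39.  21. 121. -31.  26. -41.]
hang [0.567 0.332 0.093] [-180.   -35.   -99.9] [-37.  62. -18.  61.  33.  92. 111.]
hangup [0.574 0.372 0.15 ] [-180.   -35.   -99.9] [-39.  62. -19.  50.  32. 101. 114.]
[0.4479, -0.3937, 0.013199999999999998] [ 0.44797316 -0.39425085  0.01362207]
9.2667 0.015648233182649792 59.999778270721436 [ 0.36324748  0.57925348 -0.79419351] [-0.08901981  0.16705031  0.04815   ] [ 11.31112668  57.3467167   48.22244358 104.48721775 -58.67169031
  47.29055169 -17.20076436]
```

```bash
sed -i 's/GZ=.030-PZ/GZ=.0136/' h.py
python3 - <<'E'
from h import *
p=robot.get_state()["tool_pos"]
robot.move_straight([p[0],p[1],.16],speed=.25)
s=robot.get_state();print(s["contact_force"],s["moment"],s["gripper_width"])
p,o=deck(.19,.11); robot.movep(p,o)
pt,ps=get_image("top"),get_image("scene")
b=np.hstack([cv2.resize(pt["frame"][130:290,260:420],(400,400)),cv2.resize(ps["frame"][150:330,150:330],(400,400))])
cv2.imwrite("pics/pre.png",b[:,:,::-1])
p,o=deck(.19,.041); print(robot.move_straight(p,o,speed=.06,max_force=5))
s=robot.get_state(); print(s["t"],s["tool_pos"]-np.array([0,0,GZ]),s["contact_force"],s["moment"])
E
```

```text
[-0.25912855  0.45900222 -1.41219995] [-0.01026413  0.21126121 -0.02319219] 0.01567351757577515
True
12.2417 [ 0.61369795 -0.1483173   0.04454633] [-0.68108873  0.06953843  4.3607766 ] [0.08719718 0.1522697  0.06551094]
```

View pics/pre.png

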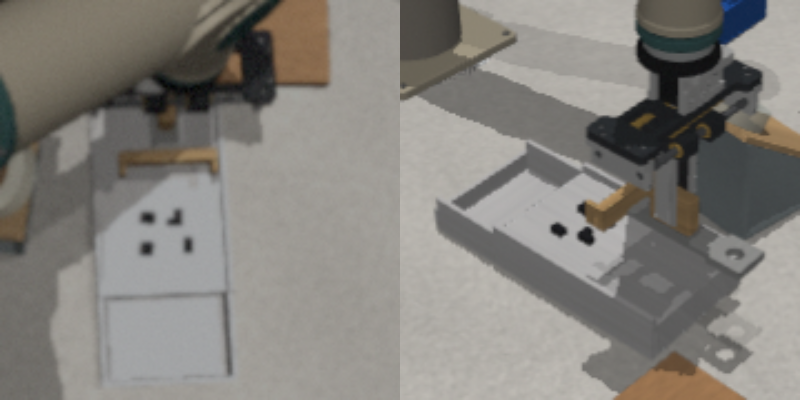

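The blade, at row ~160 in the left crop, is beyond all four chips at rows 215–245, and the chips lie within its width. Now the sweep.

Run:
```python
from h import *
p,o=deck(.19,.0453); robot.move_straight(p,o,speed=.05)
p,o=deck(.06,.0453); robot.move_straight(p,o,speed=.08)
p,o=deck(.025,.0455); print(robot.move_straight(p,o,speed=.12,max_force=20))
robot.hold(.2)
s=robot.get_state(); print(s["t"],s["tool_pos"],s["contact_force"])
p,o=deck(.025,.15); robot.move_straight(p,o,speed=.25)
p,o=deck(.2,.16); robot.movep(p,o)
pt,ps=get_image("top"),get_image("scene"); print(robot.get_state()["t"])
b=np.hstack([cv2.resize(pt["frame"][130:290,260:420],(400,400)),cv2.resize(ps["frame"][150:330,150:330],(400,400))])
cv2.imwrite("pics/post.png",b[:,:,::-1])
```

```text
False
14.9083 [ 0.45033941 -0.15489945  0.05907529] [-0.01574368 -0.3388821  -1.25123503]
16.3083
```

View pics/post.png

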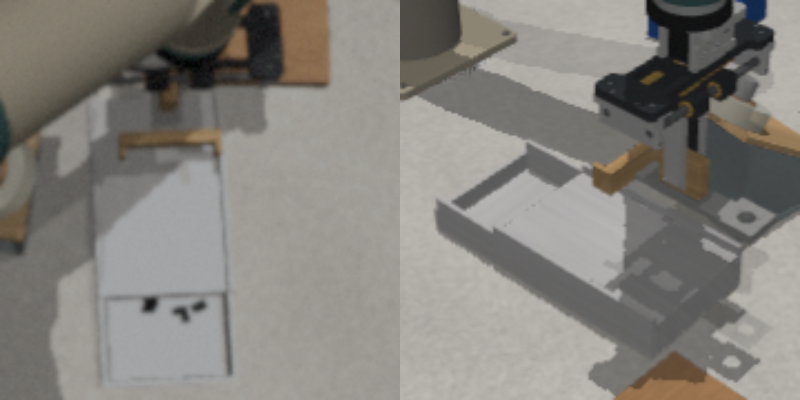

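The deck is clear, with chips at crop (150,305), (182,313) and (198,305). The left blob is probably two of them, so I'll zoom in there while moving to the peg.

Run:
```python
from h import *
p=robot.get_state()["tool_pos"]; robot.move_straight([p[0],p[1],.3],speed=.3)
p,o=hang(.06); up=[p[0],p[1]+.03,.33]
print(p,robot.inverse_kinematics(up,o),robot.inverse_kinematics(p,o))
robot.movep(up,o); robot.move_straight(p,o,speed=.2)
s=robot.get_state(); print(s["t"],s["tool_pos"],s["orientation"],o,s["gripper_width"],s["qpos"])
pt,ps=get_image("top"),get_image("scene"); C=cloud(pt)
A=(ST+rz(STY)[:2,:2]@[-.03,0]); u,v=np.round(project(pt,[*A,.005])[0]).astype(int)
g=cv2.cvtColor(pt["frame"],cv2.COLOR_RGB2GRAY)
n,l,st,ce=cv2.connectedComponentsWithStats((g[v-45:v+25,u-30:u+31]<60).astype(np.uint8))
for i in range(1,n):
    ys,xs=np.where(l==i); W=C[ys+v-45,xs+u-30]; m_=np.nanmedian(W,0); print(st[i],(rz(-STY)[:2,:2]@(m_[:2]-ST)).round(3),np.nanmax(W[:,2]).round(3),m_[2].round(3))
cr=[cv2.resize(a,(266,400),interpolation=2) if 0 else cv2.resize(a,(400,400),interpolation=2) for a in (pt["frame"][v-20:v+20,u-20:u+20],ps["frame"][90:250,290:450])]
cv2.imwrite("pics/peg1.png",np.hstack(cr)[:,:,::-1])
```

```text
[0.5735557306692399, 0.3674152807535097, 0.1438930892773652] None [-29.314151    67.74392428 -50.28980381  51.09945213  54.80764779
 111.327513   103.49619343]Traceback (most recent call last):
  File "<stdin>", line 5, in <module>
plant.MotionError: the arm cannot take that pose within its joint ranges
```

Run:
```python
from h import *
_,od=tool([0,0,0],rz(np.arctan2(EX[1],EX[0]))); print(od)
p,o=hang(.06)
for dy in (0,.04,-.04):
  for z in (.16,.18,.2,.24,.28,.33):
    r=[]
    for t in (0,12,20,25,30,35):
        q=robot.inverse_kinematics([p[0],p[1]+dy,z],[180,-t,od[2]]); r.append("-" if q is None else int(q[5]))
    print(dy,z,r)
for h in (.045,.05,.055,.06,.065,.07,.08): a,o=hang(h); q=robot.inverse_kinematics(a,o); print(h,None if q is None else np.round(q))
```

```text
[-180.0, 0.0, -99.91838205947994]
0 0.16 [71, 88, 98, 104, 111, 112]
0 0.18 [72, 89, 99, 106, 112, 109]
0 0.2 [74, 90, 101, 107, 109, 111]
0 0.24 [77, 94, 104, 110, 112, 111]
0 0.28 [81, 97, 108, 110, 112, 113]
0 0.33 [86, 102, 112, 112, 113, 113]
0.04 0.16 [73, 90, 101, 107, 109, 112]
0.04 0.18 [74, 91, 102, 109, 111, 110]
0.04 0.2 [76, 93, 104, 110, 112, 112]
0.04 0.24 [79, 96, 107, 109, 112, 112]
0.04 0.28 [83, 100, 110, 110, 112, '-']
0.04 0.33 [88, 105, 112, 111, '-', '-']
-0.04 0.16 [69, 85, 96, 102, 108, 109]
-0.04 0.18 [70, 87, 97, 103, 109, 110]
-0.04 0.2 [72, 88, 98, 105, 111, 112]
-0.04 0.24 [75, 91, 101, 108, 109, 111]
-0.04 0.28 [79, 95, 105, 111, 113, 111]
-0.04 0.33 [84, 100, 110, 112, 111, 112]
0.045 [-28.  68. -50.  53.  55. 110. 102.]
0.05 [-29.  68. -50.  53.  55. 110. 103.]
0.055 [-29.  68. -50.  52.  55. 111. 103.]
0.06 [-29.  68. -50.  51.  55. 111. 103.]
0.065 [-30.  68. -50.  50.  55. 112. 104.]
0.07 [-30.  68. -50.  49.  55. 112. 104.]
0.08 [-33.  65. -40.  48.  47. 110. 108.]
```

```bash
cat > look.py <<'E'
from h import *
pt,ps=get_image("top"),get_image("scene"); C=cloud(pt)
A=(ST+rz(STY)[:2,:2]@[-.03,0]); u,v=np.round(project(pt,[*A,.005])[0]).astype(int)
g=cv2.cvtColor(pt["frame"],cv2.COLOR_RGB2GRAY)
n,l,st,ce=cv2.connectedComponentsWithStats((g[v-45:v+25,u-30:u+31]<60).astype(np.uint8))
for i in range(1,n):
    ys,xs=np.where(l==i); W=C[ys+v-45,xs+u-30]; m_=np.nanmedian(W,0); print(st[i],(rz(-STY)[:2,:2]@(m_[:2]-ST)).round(3),np.nanmax(W[:,2]).round(3),m_[2].round(3))
np.savez("pics/peg1.npz",t=pt["frame"],s=ps["frame"])
cr=[cv2.resize(a,(400,400),interpolation=2) for a in (pt["frame"][v-20:v+20,u-20:u+20],ps["frame"][100:220,300:420])]
cv2.imwrite("pics/peg1.png",np.hstack(cr)[:,:,::-1])
print(robot.get_state()["t"])
E
python3 - <<'E'
from h import *
p,o=hang(.06); 
robot.movep([p[0],p[1],.28],[180,-22,-99.9]); robot.move_straight(p,o,speed=.15)
s=robot.get_state(); print(s["t"],s["tool_pos"],p,s["orientation"],o,s["gripper_width"],s["qpos"],s["contact_force"])
import look
E
```

```text
20.15 [0.57400601 0.36753924 0.1452109 ] [0.5735557306692399, 0.3674152807535097, 0.1438930892773652] [-179.92566176  -34.94814766 -100.01250592] [-180.0, -35.04326193978237, -99.91838205947995] 0.014995902263467448 [-29.11698025  67.82464202 -51.0190101   51.04576424  55.31198108
 111.63832862 103.30016023] [-0.25693628 -0.04759717 -2.26501853]
[23 35  4  5 18] [-0.01   0.015] 0.035 0.029
[43 37  4  3  7] [-0.014 -0.04 ] 0.016 0.014
[35 40  5  4  8] [-0.02  -0.022] 0.017 0.015
20.25
```

View pics/peg1.png

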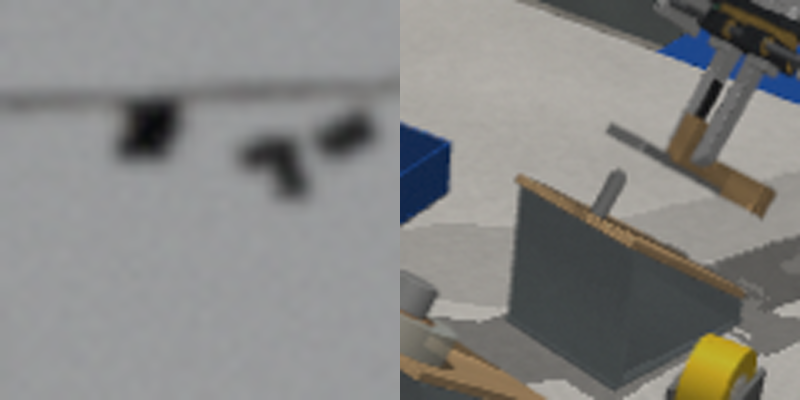

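```bash
cat > rel.py <<'E'
from h import *
s=robot.get_state(); Rt=Ro.from_euler("xyz",s["orientation"],degrees=True).as_matrix(); Rs=Rt@np.diag([1,-1,-1.])
O=np.array(s["tool_pos"])-GZ*Rs[:,2]; E=O+.075*Rs[:,0]
e=RP.T@(E-F0); print("FK eye in peg frame (F0)",e.round(4),"N err deg",np.degrees(np.arccos(Rs[:,2]@N)))
FC=dict(top=np.array([.5538,.2658,.1266]),scene=np.array([.5577,.2648,.1268]))
a=np.linspace(0,2*np.pi,20)
for n in FC:
    p=get_image(n); C=cloud(p); L=(C-FC[n])@RP
    M=(L[...,2]>e[2]-.012)&(L[...,2]<e[2]+.022)&(abs(L[...,0])<.06)&(abs(L[...,1])<.05)
    # window: bar and eye only, x>-0.045 in local
    W=render(p,[corners((-.045,.05,-.045,.045,e[2]-.01,e[2]+.02))@RP.T+FC[n]])>.5
    W&=~((L[...,0]<-.042)&M); 
    def parts(q): return [(corners(b)-[.075,0,0])@Rs.T+FC[n]+RP@[q[0],q[1],e[2]+(q[2] if len(q)>2 else 0)] for b in SCR[:2]]
    M=M&W
    print(n,M.sum(),W.sum(),silfit([(p,M.astype(float),W)],parts,[e[0],e[1]],[.004,.004]),silfit([(p,M.astype(float),W)],parts,[e[0],e[1],0],[.004,.004,.003]))
    D=L[M&(abs(L[...,0])<.018)&(abs(L[...,1])<.018)]; print(" h of eye top", np.nanmedian(D[:,2]).round(4), len(D))
    u,v=np.round(project(p,FC[n]+RP@e)[0]).astype(int); r=40
    im=p["frame"][v-r:v+r,u-r:u+r].copy(); im=cv2.resize(im,(400,400),interpolation=2)
    cv2.imwrite(f"pics/rel_{n}.png",im[:,:,::-1])
cv2.imwrite("pics/rel1.png",np.hstack([cv2.imread("pics/rel_top.png"),cv2.imread("pics/rel_scene.png")]))
print(robot.get_state()["t"])
E
python3 rel.py
```

```text
FK eye in peg frame (F0) [0.0008 0.0005 0.0613] N err deg 0.13168602166437052
top 88 1273 (array([0.0019, 0.0056]), np.float64(242.0)) (array([0.0018, 0.0036, 0.0005]), np.float64(241.6))
 h of eye top 0.0713 28
scene 86 538 (array([-0.0019,  0.0055]), np.float64(72.9)) (array([0.0003, 0.0025, 0.0036]), np.float64(17.9))
 h of eye top 0.0698 23
20.35
```

View pics/rel1.png

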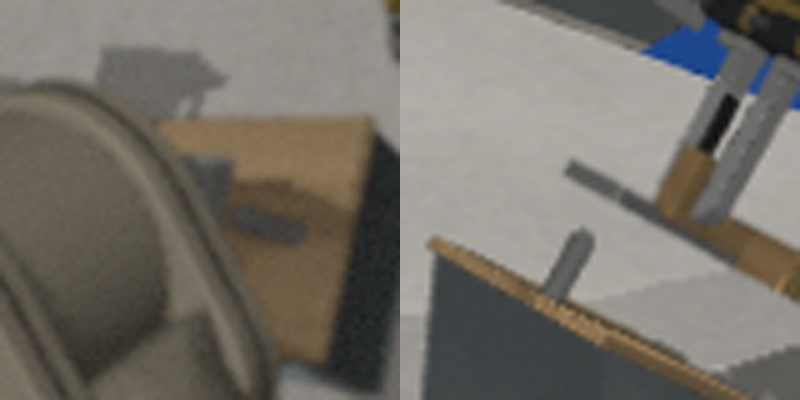

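```bash
cat > ins.py <<'E'
from h import *
def go(x,y,h,**k):
    p,o=hang(h); p=(np.array(p)+RP@[x,y,0]).tolist(); return robot.move_straight(p,o,**k)
def rep(tag):
    s=robot.get_state(); Rs=Ro.from_euler("xyz",s["orientation"],degrees=True).as_matrix()@np.diag([1,-1,-1.])
    E=np.array(s["tool_pos"])-GZ*Rs[:,2]+.075*Rs[:,0]
    print(tag,round(s["t"],2),"eye",((E-F0)@RP*1e3).round(1),"F",(np.array(s["contact_force"])@RP).round(1),"M",(np.array(s["moment"])@RP).round(2),"w",round(s["gripper_width"],4))
E
python3 - <<'E'
from ins import *
go(-.0008,-.0025,.06,speed=.05); rep("pre")
for h in (.046,.040,.036,.030):
    r=go(-.0008,-.0025,h,speed=.03,max_force=6); rep((h,r))
    if r: break
E
```

```text
pre 20.6 eye [-0.7 -2.6 60.3] F [-1.9  0.2 -1.1] M [-0.02  0.76  0.05] w 0.0156
(0.046, False) 21.22 eye [-0.7 -2.4 45.9] F [-0.9 -0.  -1.9] M [-0.05  0.81  0.04] w 0.0154
(0.04, False) 21.57 eye [-0.7 -2.4 39.8] F [-0.8  0.1 -1.9] M [-0.14  0.79  0.02] w 0.0151
(0.036, False) 21.85 eye [-0.7 -2.4 35.8] F [-1.2  0.2 -0.6] M [0.01 0.78 0.07] w 0.0158
(0.03, False) 22.2 eye [-0.7 -2.4 29.7] F [-0.9 -0.5 -1.1] M [-0.07  0.8   0.03] w 0.0156
```

No contact at 30 mm, 11 mm below the tip level, so the eye is probably threaded. I'll continue down with force guarding.

Run:
```python
from ins import *
for h in (.022,.015,.010,.006,.003,.0,-.003):
    r=go(-.0008,-.0025,h,speed=.03,max_force=8); rep((h,r))
    if r: break
p=get_image("scene"); u,v=np.round(project(p,F0)[0]).astype(int)
cv2.imwrite("pics/ins.png",cv2.resize(p["frame"][v-60:v+60,u-60:u+100],(800,600),interpolation=2)[:,:,::-1])
```

```text
(0.022, False) 22.62 eye [-0.7 -2.4 21.7] F [-1.2  0.4 -1.1] M [-0.1   0.77  0.09] w 0.0157
(0.015, False) 23.0 eye [-0.7 -2.5 14.7] F [-1.2  0.2 -1.5] M [-0.06  0.75  0.09] w 0.0159
(0.01, False) 23.32 eye [-0.7 -2.5  9.7] F [-0.9 -0.2 -1.7] M [-0.05  0.73  0.06] w 0.0155
(0.006, False) 23.6 eye [-0.7 -2.5  5.7] F [-1.   0.1 -0.8] M [-0.08  0.82  0.04] w 0.0159
(0.003, False) 23.85 eye [-0.7 -2.5  2.8] F [-0.5 -0.5 -1.6] M [-0.04  0.77  0.05] w 0.0156
(0.0, False) 24.1 eye [-0.9 -2.6  0.2] F [-1.4 -0.5  0.3] M [-0.06  0.93  0.02] w 0.0154
(-0.003, False) 24.35 eye [-1.1 -2.7 -0.2] F [ 0.3 -1.  10.5] M [0.07 0.32 0.09] w 0.0154
```

View pics/ins.png

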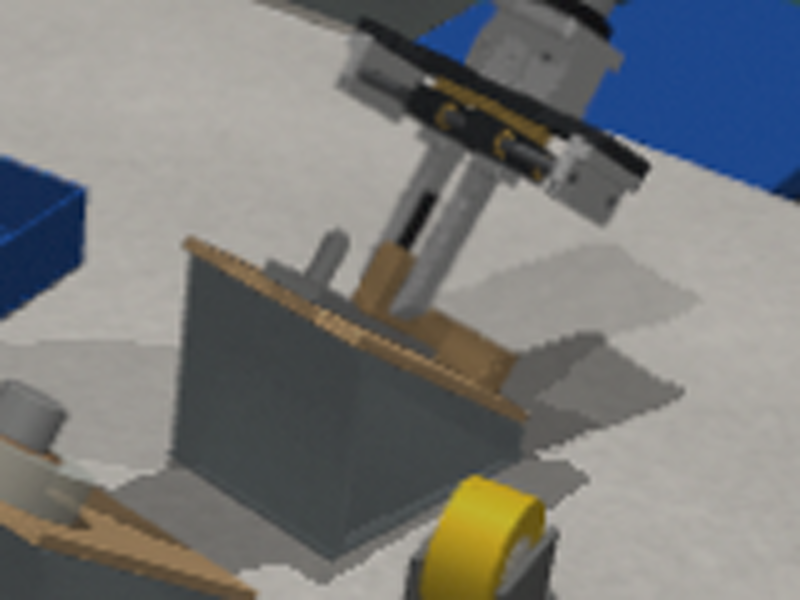

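The eye plate, at about (300,285), lies flat on the board with the peg standing through it at (325,255). Now I release, retreat along the peg axis, check and hand in.

Run:
```python
from ins import *
go(-.0008,-.0025,-.0005,speed=.03); robot.hold(.2)
robot.grip(.07); rep("open")
for h in (.05,.075):
    go(-.0008,-.0025,h,speed=.08)
p=np.array(robot.get_state()["tool_pos"]); 
try: robot.movep([p[0]-.1,p[1]+.02,.25],[180,-15,-99.9])
except robot.MotionError as e: print(e)
robot.hold(.5); rep("away")
p,pt=get_image("scene"),get_image("top"); u,v=np.round(project(p,F0)[0]).astype(int); a,b=np.round(project(pt,F0)[0]).astype(int)
C=cloud(p); L=(C-F0)@RP
E=(abs(L[...,0])<.018)&(abs(L[...,1])<.018)&(L[...,2]<.02)&(L[...,2]>-.01); B=(L[...,0]<-.122)&(L[...,0]>-.136)&(abs(L[...,1])<.04)&(L[...,2]>.005)
print("eye top h",np.nanmedian(L[E][:,2]),"blade h",np.nanpercentile(L[B][:,2],[50,90]) if B.any() else None)
cv2.imwrite("pics/fin.png",np.hstack([cv2.resize(p["frame"][v-50:v+50,u-40:u+60],(400,400)),cv2.resize(pt["frame"][b-50:b+50,max(a-80,0):a+20],(400,400))])[:,:,::-1])
```

```text
open 25.81 eye [-0.8 -2.5 -0.5] F [-0.3  0.4  0.4] M [-0.1   0.54  0.06] w 0.07
away 28.18 eye [  41.7 -104.6  128.3] F [0.4 1.1 0.2] M [-0.02  0.31  0.05] w 0.0698
eye top h 0.010998558011219697 blade h [0.01784712 0.02734686]
```

View pics/fin.png

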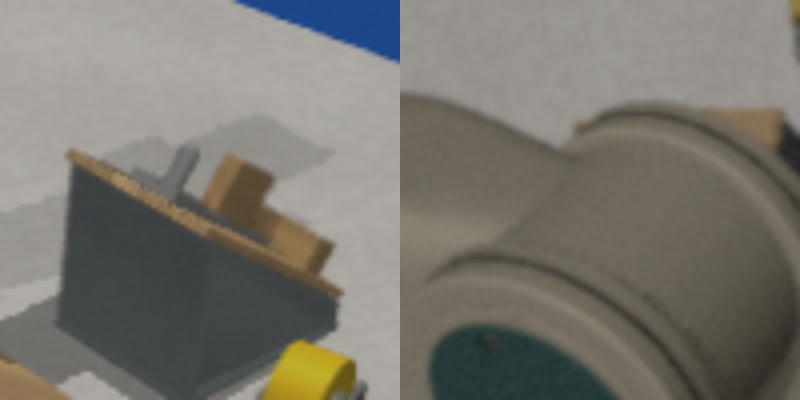

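The scraper hangs flat: its eye top is 11 mm above the board (the plate is 10 mm), the peg at (180,170) stands through the eye, and the blade is downhill at (300,240). The gripper is clear.

```bash
python3 -c "
from plant import robot
print(robot.sign_off())"
```

```text
the job is handed in; nothing more can be done
None
```

I swept all four chips into the trough, hung the scraper flat on the slim peg with its blade downhill, let go of it and handed the job in at about 28 s. Two of the chips look stacked, going by the depth readings, and sign-off returned no verdict.

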